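# Spin the pantry turntable and stop it with the pickles in front

### The arm

A 6-joint arm with a two-finger parallel gripper is mounted at the origin on the work surface. World frame = base frame: x ahead of the robot, y to its left, z up, the work surface at z = 0. Lengths are in m, angles in rad, forces in N, time in s.
With the tool pointing down it reaches from about 0.35 to 0.725 m from the base axis. Payload 4.3 kg.
Tool frame: the origin (TCP) lies at the very end of the fingers, on their centre line; the grasp point (between the pads) lies 19 mm behind it; z points along the fingers, y is the line along which they close (so a half turn about z gives the same grasp; the last joint's range is limited). The gripper opens to 85 mm and grips with 20 to 120 N. Pads are 22 mm wide; open, the fingers measure 114 mm over their backs; the gripper's body (76 mm by 85 mm) begins 54 mm behind the grasp point. The pads swing forward as they close: fully open they stand 13 mm farther back than shut.
Start: joints at [1.128, 0.377, 0.081, 1.274, 0, 1.46], TCP at [0.188, 0.543, 0.211] pointing down, gripper open.
Joint ranges: [-2.72, 2.72], [-0.84, 1.66], [-1.02, 1.22], [-1.77, 2.12], [-1.37, 1.28], [-3.14, 3.14]. Speed limits (rad/s): [2.57, 2.57, 3.14, 3.14, 3.14, 3.14].

### API

Orientations are given as a unit quaternion [x, y, z, w].
In Python, from bench import sensors, vision, manip gives the robot as it stands. The module is installed in compiled form; this text tells all that it offers.
- The arm moves only by the tool send_rows, never from a script. Its argument "series" is a list of rows, each an object with "travel": the shift along the tool's x, y, z in cm, a list of three; "twist": the turn about the tool's z in rad. A call has 1 to 10 rows; each row is the pose to reach, as a shift and turn from the pose commanded when the call began, along the tool's axes at that moment; what a row does not reach only later rows make up. A row lasts 1/12 s, in which the tool goes at most 41.7 mm and 7.16 degrees, less where a joint would pass 70% of its speed; a pose out of reach is approached as far as the arm can. A call with a gripper value outside its range is refused whole. "gripper" is the gripper command: -1 is shut, 1 is fully open, values between are in proportion, set as the call begins (left out, the last holds). The fingers move at their own pace and stop on an object; the grip force is fixed at half the most. Time passes only in rows, so rows that repeat a pose let the fingers close. It gives the time, the measured TCP pose, the force, the opening and the grip force at its end, in the units of the state.
- sensors.state(): the state, without advancing time (a new reading comes with each control period).
- vision.snapshot(name): name is "side" or "top" or "wrist"; returns the picture (420x560x3 uint8, blue, green, red); there is no depth.
- vision.camera_model(name): a dict with "vertical_fov" (degrees; the focal length in pixels is half the picture's height over the tangent of half this angle, whatever the lens; pixels are square), "cx", "cy" (the principal point, pixels), "k1" (the pictures are not rectified: a ray, as slopes to the right and down, at radius r is drawn at 1 + k1 r^2 times it, then the intrinsics apply), "R" (3x3) and "t" (3): a world point X has camera coordinates R X + t; the wrist camera has in their place "hand_eye" (4x4, takes a point from camera to tool coordinates, whose origin is the TCP and whose axes are the flange's). Camera axes: x right, y down, z forward; pixel columns grow to the right and rows downward; lengths in m; the calibration is good to about 2 mm. A picture is of the moment at which its call begins: read the wrist's pose just before it. camera_model takes no time and is no camera call.
- manip.close_job(): hands the job in; it is judged then, once.
The state is a dict: "time_s": time; "q": joint angles; "joint_vel": joint speeds; "tau": joint torques, N m; "eef_pos": TCP position; "ee_rot": TCP orientation; "wrist_force": force on the tool from outside, world axes, zero at the start; "ft_torque": the same for the moment, N m; "grip_width": opening from 0.0 (shut) to 1.0 (fully open); "gripper_force": force on a finger pad.
Only numpy, scipy, OpenCV 4.12 (cv2) and the standard library are available. Lean on these libraries where they do the work, as an engineer would, in place of code of your own. Each camera call takes 0.05 s, during which the arm holds its last target. There are 200 camera calls.

### The job

Bring the jar of pickles round to the front of the pantry turntable: flick the turntable's rim with a fingertip so that it spins and coasts freely with your hand off it, then brake it with a fingertip on the rim so that it stops with the pickles in line with the middle of the hand-hold slot in the front of the step shelf. Do it with the brake alone: if it stops beside that line, do not hold it there or nudge it into place. Touch only the turntable, not the jars and can riding on it, leave the mug and the can opener where they are, and take your hand away at the end with the pickles still in front.

Things in the scene. Friction and masses are not known exactly. Their poses are not given: they have to be found in the camera images.
- shelf: Fixed grey two-tier plastic step shelf, 660 mm wide. Origin on the floor below the turntable's axis; x points front (robot's side) to back, y left, z up. Lower tread: top 80 mm up, x -185 to 165 mm. Upper tread: top 150 mm up, x 165 to 360 mm; a colander and a drawer organizer on it reach 240 mm. The pickles are in front when centred on the line from the axis to the slot: shelf y = 0, x about -66 mm.
- slot (a point): Centre of the hand-hold slot, a cut-out 24 mm (x) by 100 mm (y) in the lower tread near the middle of its front edge: shelf x = -161 mm, y = 0, at the tread's top.
- turntable: Round white pantry turntable on the lower tread. Origin on its axis, under its four rubber feet (80 mm above the floor); its yaw means nothing to the job. Tray floor 24 mm above the origin; round wall of inner radius 111 mm with a flat outward rim on top. The tray turns endlessly either way on a ball bearing; moment of inertia loaded about 0.01 kg m2.
- rim_centre (a point): Point on the turntable's axis level with the top of the rim (68 mm above the turntable's origin). The rim's flat top spans radii 111 to 137 mm: touch it there. The rubber feet give about 1 mm for every 3 N pressed down, up to 5 mm; the rim stands up to 1 mm higher or lower with its load. A few newtons of fingertip there stop the coasting tray within a few degrees, and it then stays.
- tray (a joint): Turning angle of the tray on its base, rad, anticlockwise seen from above positive, counted on past full turns; 0 at the start (wherever the pickles then are). Flicked and let go at 1 rad/s the tray coasts roughly 0.9 of a turn, at 2 rad/s about 3 turns before it stops by itself.
- pickles: Closed glass jar of pickles with a flat lid, 72 mm across and 95 mm tall (its top is 51 mm above the rim); the tallest thing on the tray. Loose, about 0.4 kg. Origin at the centre of its underside, about 66 mm from the turntable's axis; starts in the back half of the tray, at least 115 degrees from the front, and rides round with the tray.
- can: Steel food can with a paper band, 67 mm across, 82 mm tall, loose on the tray about 66 mm from the axis. Origin at the centre of its underside.
- jam: Squat jam jar with a metal lid, 58 mm across, 58 mm tall, loose on the tray about 66 mm from the axis. Origin at the centre of its underside.
- mug: Bystander: white ceramic mug, 80 mm across plus a handle, 90 mm tall, loose on the lower tread to one side of the turntable. Origin at the centre of its underside.
- opener: Bystander: black plastic hand-held can opener lying on the lower tread on the other side of the turntable, 155 mm long, 35 mm high. Origin on its underside, about 10 mm from its middle towards the metal head.
There are look-alikes about, which are no part of the job. What is shaped like the can but purple or red is not meant. Leave any red look-alike of the jam alone.

How it is judged:
On the way, in this order (a step that is already met when the one before it is completed fails the run):
1. the turntable, flicked, coasts freely faster than 0.6 rad/s with the fingers off it while the pickles are still away from the front ((velocity of joint tray above 0.6 rad/s or velocity of joint tray below -0.6 rad/s) and contact force between the fingers and turntable below 0.05 N and x of pickles in the frame of shelf above -0.038 m), for 0.3 s.
2. the turntable is still turning (over 0.15 rad/s) as the pickles come up to the front ((velocity of joint tray above 0.15 rad/s or velocity of joint tray below -0.15 rad/s) and x of pickles in the frame of shelf below -0.042 m), for 0.02 s.
3. a fingertip on the turntable has stopped it with the pickles in line with the slot (contact force between the fingers and turntable above 0.3 N and velocity of joint tray between -0.08 and 0.08 rad/s and y of pickles in the frame of shelf between -0.016 and 0.016 m and x of pickles in the frame of shelf below -0.04 m), for 0.15 s.
At the end, for the whole second after the job is handed in: The turntable is at rest (under 0.05 rad/s) with the centre of the pickle jar on the front side of the axis and within 16 mm of the line from the axis to the middle of the hand-hold slot; jar, can and jam stand upright on the tray; mug and can opener are within 20 mm of where they were (y of pickles in the frame of shelf between -0.016 and 0.016 m and x of pickles in the frame of shelf below -0.04 m and velocity of joint tray between -0.05 and 0.05 rad/s and angle between each of pickles, can, jam's own z axis and vertical below 0.1 rad and z of each of pickles, can, jam in the frame of turntable below 0.032 m and distance of each of mug, opener from where it was at the start of the episode below 0.02 m); the robot touches nothing.
It fails at once if the fingers hold or nudge the standing turntable while the pickles are near the front but off the line (19 mm or more beside it) (contact force between the fingers and turntable above 0.3 N and velocity of joint tray between -0.06 and 0.06 rad/s and x of pickles in the frame of shelf below -0.025 m and (y of pickles in the frame of shelf above 0.019 m or y of pickles in the frame of shelf below -0.019 m)).
It fails at once if the robot touches the pickles, the can or the jam (over 1 N) (contact force between any of the fingers, the arm and pickles above 1 N or contact force between any of the fingers, the arm and can above 1 N or contact force between any of the fingers, the arm and jam above 1 N).
It fails at once if a jar or the can is lifted off the tray or tipped (z of any of pickles, can, jam in the frame of turntable above 0.036 m or angle between any of pickles, can, jam's own z axis and vertical above 0.3 rad).
It fails at once if the mug or can opener is pushed or carried from its place (20 mm) (distance of any of mug, opener from where it was at the start of the episode above 0.02 m).
It also fails if it takes over 38 s, if anything falls off the work surface, if the arm or the gripper's body presses on something with over 40 N, if the wrist force passes 120 N, or if a joint passes its speed limit or range.

## Working session

There is one attempt and no reset: what is moved stays moved. The work goes in short steps, Python scripts to look and compute and a tool call to move; the robot and the scene stay as the last step left them, time stands still between calls to the robot, and variables do not carry over. Pictures are saved under pics/ and viewed, at most 10 in all, crops included, and the job is handed in when it is done.

Besides the shell and the picture viewer there is one more tool, called after "Emit:" as a command line: name --argument value ..., lists and objects as JSON in quotes. send_rows: Moves the arm, as the interface text tells. Its arguments: {"type":"object","properties":{"series":{"type":"array","items":{"type":"object","properties":{"travel":{"type":"array","items":{"type":"number"}},"twist":{"type":"number"}}}},"gripper":{"type":"number"}},"required":["series"]}

```bash
mkdir -p pics; cat > h.py <<'E'
import numpy as np, cv2
from bench import sensors, vision, manip
def cam(n):
    m=vision.camera_model(n); f=210/np.tan(np.radians(m["vertical_fov"])/2); return m,f
def ray(n,u,v,T=None):
    m,f=cam(n); d=np.array([(u-m["cx"])/f,(v-m["cy"])/f]); s=d.copy()
    for _ in range(20): s=d/(1+m["k1"]*(s@s))
    r=np.array([s[0],s[1],1.])
    R=np.array(m["R"]); return -R.T@np.array(m["t"]), R.T@r
def plane(n,u,v,z):
    o,d=ray(n,u,v); return o+d*(z-o[2])/d[2]
def proj(n,X):
    m,f=cam(n); p=np.array(m["R"])@X+np.array(m["t"]); s=p[:2]/p[2]; s=s*(1+m["k1"]*(s@s)); return s*f+[m["cx"],m["cy"]]
E
python3 - <<'E'
from h import *
for n in("top","side"):
    cv2.imwrite(f"pics/{n}0.png",vision.snapshot(n)); m,f=cam(n); print(n,f,m)
s=sensors.state(); print(s)
E
```

```text
top 543.7005342925652 {'vertical_fov': 42.23731307874407, 'cx': 283.31900880767563, 'cy': 208.48940433237306, 'k1': -0.18115925461356405, 'R': array([[-0.01678328, -0.99980161,  0.01072669],
       [-0.99448176,  0.0155809 , -0.10374611],
       [ 0.1035584 , -0.0124087 , -0.99454597]]), 't': array([0.01116949, 0.47854085, 1.51734134])}
side 515.4659182101533 {'vertical_fov': 44.33180824442604, 'cx': 273.4876005273142, 'cy': 201.7018690623044, 'k1': -0.1849536767992853, 'R': array([[-0.98233301, -0.18707514, -0.00497448],
       [-0.10027005,  0.5485907 , -0.83005672],
       [ 0.15801193, -0.81489333, -0.55765679]]), 't': array([0.45922395, 0.14559868, 1.3279851 ])}
{'time_s': 0.1, 'q': array([1.12770544e+00, 3.77995719e-01, 7.97882829e-02, 1.27438746e+00,
       1.99394264e-05, 1.46050071e+00]), 'joint_vel': array([ 0.00094672, -0.00232776,  0.00252761,  0.00052946, -0.00021239,
        0.00190707]), 'tau': array([ 9.70438414e-04, -4.64697254e+01,  2.70580798e+01,  1.20322630e-02,
       -1.67847147e-04,  2.79484510e-06]), 'eef_pos': array([0.1875687 , 0.5429054 , 0.20966222]), 'ee_rot': array([ 1.65630764e-01,  9.86187427e-01, -8.62355787e-04, -2.55253585e-04]), 'wrist_force': array([-0.27587923, -0.12923308,  0.02939485]), 'ft_torque': array([0.00317733, 0.01407012, 0.01826651]), 'gripper_force': 0.0, 'grip_width': 1.0019618863299615}
```

View pics/top0.png

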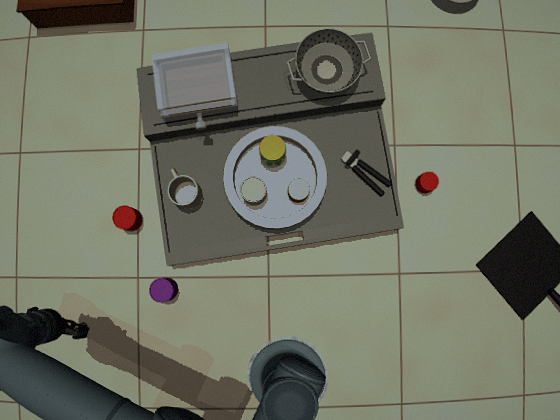

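View pics/side0.png

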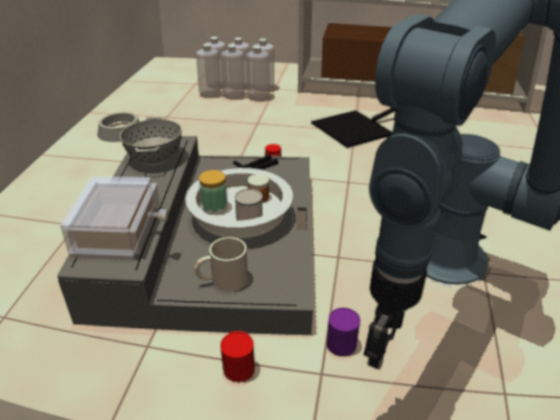

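The top view shows the turntable centred near (275,177). The pickles have the yellow lid at (272,150), confirmed by the green body at (212,190) in the side view. The can is at (253,190), the jam at (299,190) and the slot at (284,238). The mug is at (184,190) and the opener at (367,172). The red and purple cans on the floor are look-alikes.

```bash
cat >> h.py <<'E'
def lid(im):
    h=cv2.cvtColor(im,cv2.COLOR_BGR2HSV)
    m=cv2.inRange(h,(20,140,80),(36,255,255)); m[:90]=0; m[260:]=0; m[:,:215]=0; m[:,335:]=0
    M=cv2.moments(m,True); return (M["m10"]/M["m00"],M["m01"]/M["m00"],M["m00"]) if M["m00"]>20 else None
E
python3 - <<'E'
from h import *
im=cv2.imread("pics/top0.png"); g=cv2.cvtColor(im,cv2.COLOR_BGR2GRAY)
m=((g>125)*255).astype(np.uint8); m[:120]=0;m[235:]=0;m[:,:215]=0;m[:,335:]=0
c=max(cv2.findContours(m,cv2.RETR_EXTERNAL,cv2.CHAIN_APPROX_NONE)[0],key=cv2.contourArea)
P=np.array([plane("top",*p[0],0.148) for p in c])[:,:2]
A=np.c_[2*P,np.ones(len(P))]; w=np.ones(len(P))
for _ in range(10):
    s=np.linalg.lstsq(A*w[:,None],(P**2).sum(1)*w,rcond=None)[0]; r=np.sqrt(s[2]+s[:2]@s[:2]); e=np.hypot(*(P-s[:2]).T)-r; w=1/(1+(e/.002)**2)
print("rim",s[:2],r,e.std())
# slot mask
sub=im[222:255,255:315]; gs=cv2.cvtColor(sub,cv2.COLOR_BGR2GRAY)
k=(gs>110).astype(np.uint8); n,l,st,ce=cv2.connectedComponentsWithStats(k); print(st,ce)
l_=lid(im); print("lid",l_,plane("top",l_[0],l_[1],.08+.024+.095))
for nm,p in dict(fl=(170,266),fr=(402,228),bl=(137,68),br=(372,34)).items(): print(nm,plane("top",*p,.08 if nm[0]=="f" else .15))
for p in((253,190),(299,190)): print(plane("top",*p,.17))
print(plane("top",284,238,.08))
big=cv2.resize(im[110:260,150:410],None,fx=3,fy=3,interpolation=cv2.INTER_CUBIC); cv2.imwrite("pics/crop0.png",big)
E
```

```text
rim [0.55192538 0.02607292] 0.13454067494647767 0.0007720115236868022
[[   0    0   60   33 1470]
 [   0    0   44    6  202]
 [  14   15   34    8  125]
 [  14   26   46    7  183]] [[28.97755102 15.98707483]
 [20.15346535  2.03960396]
 [30.184      18.312     ]
 [43.54644809 29.93442623]]
lid (272.04373757455267, 147.41153081510933, 503.0) [0.61752748 0.03169488 0.199     ]
fl [0.32016641 0.31559459 0.08      ]
fr [ 0.4137466  -0.32200088  0.08      ]
bl [0.85945352 0.39993037 0.15      ]
br [ 0.94783973 -0.24891304  0.15      ]
[0.5126769  0.08255408 0.17      ]
[ 0.51084306 -0.03602669  0.17      ]
[0.39217772 0.00359368 0.08      ]
```

View pics/crop0.png

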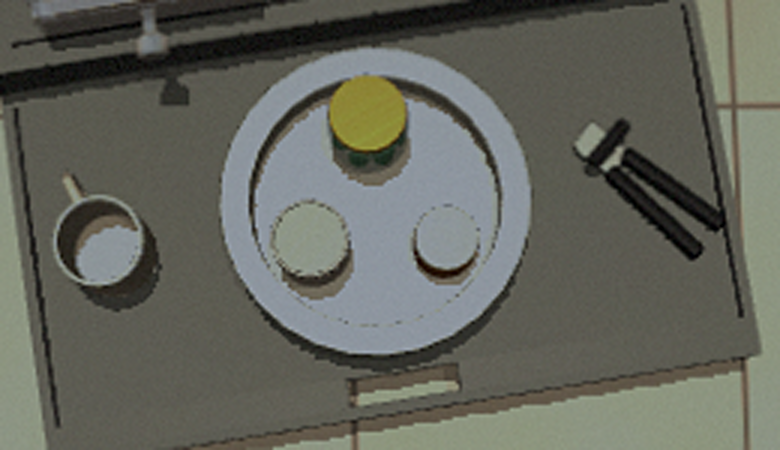

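Emit:
send_rows --series '[{"travel": [-1.5,-1.3,0],"twist": 0.04},{"travel": [-4.0,-3.5,0],"twist": 0.08},{"travel": [-6.7,-5.9,0],"twist": 0.12},{"travel": [-9.4,-8.3,0],"twist": 0.16},{"travel": [-12.1,-10.7,0],"twist": 0.2},{"travel": [-14.8,-13.1,0],"twist": 0.24},{"travel": [-17.5,-15.5,0],"twist": 0.28},{"travel": [-20.2,-17.9,0],"twist": 0.32},{"travel": [-22.9,-20.3,0],"twist": 0.36},{"travel": [-25,-22.2,0],"twist": 0.4}]' --gripper -1

```text
time_s: 0.93
eef_pos: [0.352, 0.2497, 0.2102]
ee_rot: [0.36, 0.933, -0.0, -0.0]
wrist_force: [0.5, -0.2, 0.2]
grip_width: 0.002
gripper_force: 0.0
```

```bash
cat >> h.py <<'E'
from scipy.spatial.transform import Rotation as Ro
C=np.array([.5519,.0261])
def loc():
    s=sensors.state(); R=Ro.from_quat(s["ee_rot"]).as_matrix(); p=np.array(s["eef_pos"]); return s,R,p
E
python3 - <<'E'
from h import *
s,R,p=loc(); print(p,R.round(3),s["grip_width"],s["wrist_force"],s["time_s"])
print(R.T@(np.array([.4404,.0929,.170])-p)*100)
E
```

```text
[0.3520312  0.24965705 0.21021998] [[-0.741  0.671 -0.   ]
 [ 0.671  0.741 -0.001]
 [-0.    -0.001 -1.   ]] 0.0016136187609332169 [ 0.51362731 -0.22965846  0.17371326] 0.9333
[-17.07075698  -5.68615171   4.03132303]
```

Emit:
send_rows --series '[{"travel": [-2,-0.7,0],"twist": 0},{"travel": [-5,-1.7,0],"twist": 0},{"travel": [-8,-2.7,0],"twist": 0},{"travel": [-11,-3.7,0],"twist": 0},{"travel": [-14,-4.7,0],"twist": 0},{"travel": [-16.3,-5.5,0.5],"twist": 0},{"travel": [-17.1,-5.7,1.5],"twist": 0},{"travel": [-17.1,-5.7,2.8],"twist": 0},{"travel": [-17.1,-5.7,4],"twist": 0},{"travel": [-17.1,-5.7,4.5],"twist": 0}]'

```text
time_s: 1.77
eef_pos: [0.4388, 0.0954, 0.1632]
ee_rot: [0.358, 0.934, -0.001, -0.002]
wrist_force: [-1.0, -0.1, -0.6]
grip_width: -0.004
gripper_force: 0.0
```

```bash
python3 - <<'E'
from h import *
s,R,p=loc(); print(p,s["wrist_force"],s["time_s"],np.hypot(*(p[:2]-C)),R.round(3)[:2,:2])
t=vision.snapshot("top");w=vision.snapshot("wrist"); cv2.imwrite("pics/tw.png",cv2.resize(np.hstack([t[80:300,140:420],w[::2,::2][:,:280]]) if 0 else np.vstack([t[100:270,150:430],w[::2,::2]]),None,fx=1.5,fy=1.5))
print(lid(t))
E
```

```text
[0.43878983 0.09536199 0.16321791] [-1.02531616 -0.11540115 -0.55525895] 1.7667 0.13263156976264315 [[-0.743  0.669]
 [ 0.669  0.743]]
(272.032, 147.45, 500.0)
```

View pics/tw.png

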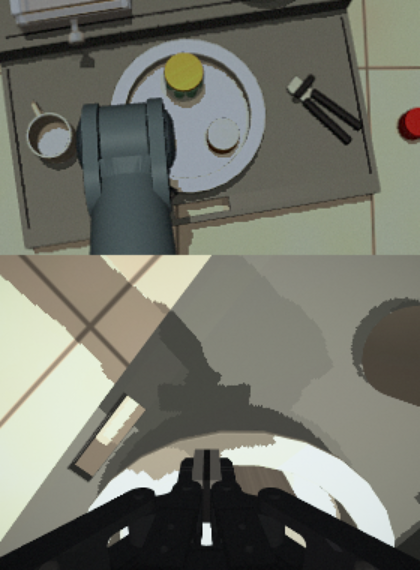

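The arm's wrist covers the left of the tray in the top view, but the lid at about (272,147) stays visible. The wrist view shows the shut fingertips over the rim, next to no jar.

Emit:
send_rows --series '[{"travel": [0,0,0.6]},{"travel": [0,0,1.1]},{"travel": [0,0,1.3]},{"travel": [0,0,1.4]},{"travel": [0,0,1.4]}]'

```text
$.series[0]: bad value
```

Emit:
send_rows --series '[{"travel": [0,0,0.6],"twist": 0},{"travel": [0,0,1.1],"twist": 0},{"travel": [0,0,1.3],"twist": 0},{"travel": [0,0,1.4],"twist": 0},{"travel": [0,0,1.4],"twist": 0}]'

```text
time_s: 2.28
eef_pos: [0.4405, 0.0953, 0.1514]
ee_rot: [0.358, 0.934, 0.0, -0.0]
wrist_force: [-0.7, 0.3, -0.1]
grip_width: -0.001
gripper_force: 0.0
```

Emit:
send_rows --series '[{"travel": [0,0,0.2],"twist": 0},{"travel": [0,0,0.4],"twist": 0},{"travel": [0,0,0.4],"twist": 0}]'

```text
time_s: 2.53
eef_pos: [0.4405, 0.0952, 0.1473]
ee_rot: [0.358, 0.934, -0.0, -0.0]
wrist_force: [0.2, -0.5, 1.2]
grip_width: -0.003
gripper_force: 0.0
```

Emit:
send_rows --series '[{"travel": [0,0,0.15],"twist": 0},{"travel": [0.05,0.3,0.17],"twist": 0},{"travel": [0.1,0.9,0.17],"twist": 0},{"travel": [0.2,1.8,0.17],"twist": 0},{"travel": [0.2,2.8,0.17],"twist": 0},{"travel": [0.1,3.9,0.17],"twist": 0},{"travel": [-0.1,5.0,0.15],"twist": 0},{"travel": [-0.3,6.1,-0.6],"twist": 0},{"travel": [-0.5,6.9,-1.4],"twist": 0},{"travel": [-0.5,7.0,-1.4],"twist": 0}]'

```text
time_s: 3.37
eef_pos: [0.4941, 0.1456, 0.1628]
ee_rot: [0.358, 0.934, 0.001, 0.002]
wrist_force: [0.4, 0.1, 0.4]
grip_width: -0.003
gripper_force: 0.0
```

```bash
cat > tr.py <<'E'
from h import *
import sys
F=188.3
for i in range(int(sys.argv[1])):
    t=sensors.state()["time_s"]; im=vision.snapshot("top"); l=lid(im)
    if l is None: print(t,None); continue
    P=plane("top",l[0],l[1],.199)[:2]-C; a=np.degrees(np.arctan2(P[1],P[0])); print(round(t,3),"ang",round(a,1),"left cw",round((a-F)%360,1),"r",np.hypot(*P).round(4),"n",l[2])
s,R,p=loc(); print(p,R.T@np.r_[p[:2]-C,0],s["wrist_force"])
E
python3 tr.py 4
```

```text
3.367 ang 4.9 left cw 176.6 r 0.0658 n 502.0
3.417 ang 5.0 left cw 176.7 r 0.0657 n 502.0
3.467 ang 5.0 left cw 176.7 r 0.0657 n 502.0
3.517 ang 4.9 left cw 176.6 r 0.0658 n 502.0
[0.49063501 0.14397699 0.16091591] [1.24382957e-01 4.66611312e-02 4.14219820e-05] [-0.30766364 -0.20801733 -0.66600554]
```

The tray did not move, so the fingertip never pressed on the rim. I'll go back and feel for it properly.

Emit:
send_rows --series '[{"travel": [0.2,-1.5,0],"twist": 0},{"travel": [0.6,-4.0,0],"twist": 0},{"travel": [0.5,-6.4,0.3],"twist": 0},{"travel": [0.4,-7.0,1.0],"twist": 0},{"travel": [0.4,-7.0,1.5],"twist": 0},{"travel": [0.4,-7.0,1.6],"twist": 0},{"travel": [0.4,-7.0,1.6],"twist": 0}]'

```text
time_s: 4.15
eef_pos: [0.4415, 0.0949, 0.1449]
ee_rot: [0.358, 0.934, 0.0, -0.0]
wrist_force: [-0.6, 0.9, 0.8]
grip_width: 0.001
gripper_force: 0.0
```

Emit:
send_rows --series '[{"travel": [0,0,0.1],"twist": 0},{"travel": [0,0,0.1],"twist": 0}]'

```text
time_s: 4.32
eef_pos: [0.442, 0.0951, 0.1444]
ee_rot: [0.358, 0.934, 0.0, 0.0]
wrist_force: [-0.8, 0.1, 0.2]
grip_width: 0.002
gripper_force: 0.0
```

Emit:
send_rows --series '[{"travel": [0,0,0.1],"twist": 0},{"travel": [0,0,0.1],"twist": 0}]'

```text
time_s: 4.48
eef_pos: [0.4417, 0.0949, 0.1435]
ee_rot: [0.358, 0.934, 0.0, 0.0]
wrist_force: [-0.7, 0.1, 0.2]
grip_width: 0.002
gripper_force: 0.0
```

```bash
python3 - <<'E'
from h import *
for i in range(4):
    s,R,p=loc(); im=vision.snapshot("wrist"); print(p,s["wrist_force"])
print(R.T@np.r_[p[:2]-C,0])
E
```

```text
[0.44167751 0.09485338 0.14345035] [-0.69148481  0.0740925   0.23618312]
[0.44156985 0.09479532 0.14348355] [-0.51227028  0.65817852  0.88905354]
[0.44153158 0.09476258 0.14352646] [-0.40438658 -0.05608026  0.3652403 ]
[0.44148745 0.09467368 0.1435476 ] [-0.66673095  1.28867582  0.10038642]
[ 1.27947198e-01 -2.28647094e-02 -1.31746635e-05]
```

Emit:
send_rows --series '[{"travel": [0,0,0.1],"twist": 0},{"travel": [0,0,0.15],"twist": 0}]'

```text
time_s: 4.85
eef_pos: [0.4414, 0.0946, 0.142]
ee_rot: [0.358, 0.934, 0.0, 0.0]
wrist_force: [0.1, -0.1, -0.9]
grip_width: -0.002
gripper_force: 0.0
```

Emit:
send_rows --series '[{"travel": [0,0,0.1],"twist": 0},{"travel": [0,0,0.15],"twist": 0}]'

```text
time_s: 5.02
eef_pos: [0.4413, 0.0945, 0.1404]
ee_rot: [0.358, 0.934, 0.0, -0.0]
wrist_force: [-0.4, 0.0, 0.9]
grip_width: -0.0
gripper_force: 0.0
```

```bash
python3 - <<'E'
from h import *
s,R,p=loc(); print(p); w=vision.snapshot("wrist"); cv2.imwrite("pics/w2.png",w)
E
```

```text
[0.44126098 0.09453635 0.14035522]
```

View pics/w2.png

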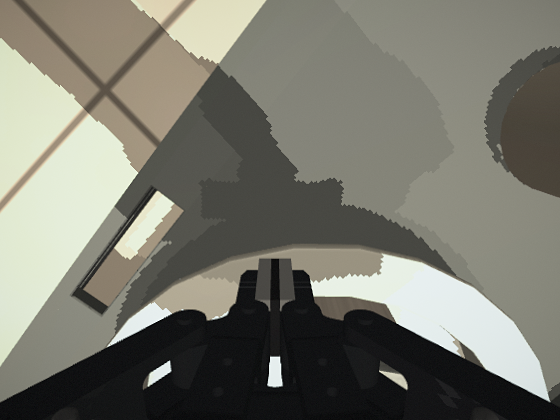

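The wrist view shows the closed fingertips at about (275,260), close inside the rim's outer edge (row ~247). The slot is at (130,250) and the mug at (545,130). Next I'll measure the rim's edge relative to the tool.

```bash
python3 - <<'E'
from h import *
m,f=cam("wrist"); H=np.array(m["hand_eye"]); print(H.round(4),f,m["k1"],m["cx"],m["cy"])
s,R,p=loc()
# The hand-eye origin is TCP
pts=[(170,279),(200,266),(240,255),(330,246),(380,251),(430,267),(480,294),(520,330)]
for z in(.140,.148,.156):
    Q=[]
    for u,v in pts:
        d=np.array([(u-m["cx"])/f,(v-m["cy"])/f]);q=d.copy()
        for _ in range(20): q=d/(1+m["k1"]*(q@q))
        D=R@H[:3,:3]@np.r_[q,1]; O=p+R@H[:3,3]; Q.append((O+D*(z-O[2])/D[2])[:2])
    Q=np.array(Q); A=np.c_[2*Q,np.ones(len(Q))]; c=np.linalg.lstsq(A,(Q**2).sum(1),rcond=None)[0]
    print(z,"centre",c[:2],"r",np.sqrt(c[2]+c[:2]@c[:2]),"radii about C",np.hypot(*(Q-C).T).round(4),"tcp r",np.hypot(*(p[:2]-c[:2])))
q=H[:3,:3].T@(-H[:3,3]); a=q[:2]/q[2]; a=a*(1+m["k1"]*(a@a)); print("tcp px",a*f+[m["cx"],m["cy"]])
E
```

```text
[[-3.000e-04 -9.587e-01 -2.844e-01  7.170e-02]
 [ 1.000e+00 -4.000e-04  5.000e-04 -5.000e-04]
 [-7.000e-04 -2.844e-01  9.587e-01 -1.641e-01]
 [ 0.000e+00  0.000e+00  0.000e+00  1.000e+00]] 362.78091673486 -0.0365485424257768 274.62128352774226 211.24859410111182
0.14 centre [0.56300289 0.01073103] r 0.15209486168549144 radii about C [0.1384 0.1369 0.1349 0.1334 0.1336 0.1334 0.1345 0.1371] tcp r 0.14786738546389427
0.148 centre [0.55446603 0.01712638] r 0.14469207700905942 radii about C [0.1405 0.1395 0.138  0.1366 0.1364 0.1354 0.1351 0.1358] tcp r 0.13721001287646956
0.156 centre [0.54592918 0.02352174] r 0.1372892923326293 radii about C [0.1427 0.1421 0.141  0.1398 0.1393 0.1376 0.1361 0.135 ] tcp r 0.1265542116976496
tcp px [275.45268394 256.27852348]
```

```bash
python3 - <<'E'
from h import *
s,R,p=loc(); w=vision.snapshot("side"); print(s["time_s"],p,proj("side",p),proj("side",np.array([.5519,.0261,.148])))
u,v=proj("side",p).astype(int)
cv2.imwrite("pics/s2.png",cv2.resize(w[v-60:v+40,u-80:u+60],None,fx=5,fy=5,interpolation=cv2.INTER_CUBIC)); print(u-80,v-60)
E
```

```text
5.0667 [0.44118617 0.09454899 0.14028708] [276.57658972 216.9603191 ] [238.71414557 194.52660992]
196 156
```

View pics/s2.png

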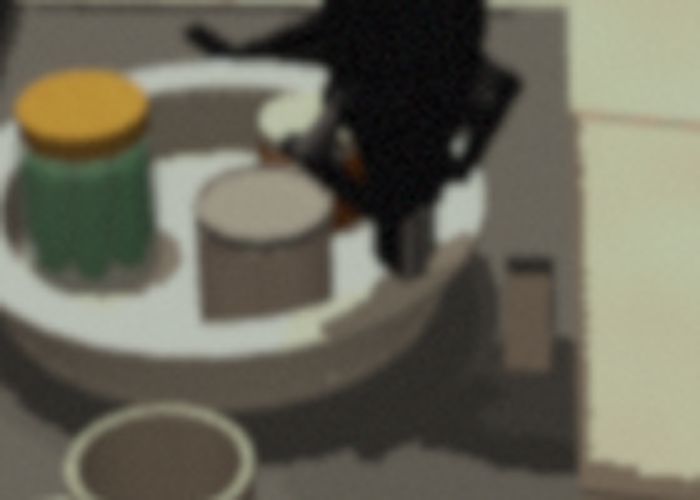

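The side view shows the fingertip bottom at crop (405,278). The reported TCP projects to (403,305), so the shut tips end roughly 12 mm above the nominal TCP. I'll lower in small steps until I feel contact.

Emit:
send_rows --series '[{"travel": [0,0,0.1],"twist": 0},{"travel": [0,0,0.2],"twist": 0},{"travel": [0,0,0.2],"twist": 0}]'

```text
time_s: 5.37
eef_pos: [0.4412, 0.0946, 0.1383]
ee_rot: [0.358, 0.934, -0.0, -0.0]
wrist_force: [0.3, -0.5, 1.0]
grip_width: 0.001
gripper_force: 0.0
```

Emit:
send_rows --series '[{"travel": [0,0,0.1],"twist": 0},{"travel": [0,0,0.2],"twist": 0},{"travel": [0,0,0.2],"twist": 0}]'

```text
time_s: 5.62
eef_pos: [0.4412, 0.0946, 0.1363]
ee_rot: [0.358, 0.934, -0.0, -0.0]
wrist_force: [0.3, 0.7, -0.5]
grip_width: -0.002
gripper_force: 0.0
```

Emit:
send_rows --series '[{"travel": [0,0,0.1],"twist": 0},{"travel": [0,0,0.1],"twist": 0}]'

```text
time_s: 5.78
eef_pos: [0.4412, 0.0946, 0.1354]
ee_rot: [0.358, 0.934, 0.0, -0.0]
wrist_force: [0.3, -0.2, -0.5]
grip_width: -0.001
gripper_force: 0.0
```

Emit:
send_rows --series '[{"travel": [0,0,0.1],"twist": 0},{"travel": [0,0,0.1],"twist": 0}]'

```text
time_s: 5.95
eef_pos: [0.4413, 0.0946, 0.1344]
ee_rot: [0.358, 0.934, 0.0, -0.0]
wrist_force: [-0.2, -0.3, -0.9]
grip_width: 0.005
gripper_force: 0.0
```

Emit:
send_rows --series '[{"travel": [0,0,0.1],"twist": 0},{"travel": [0,0,0.1],"twist": 0}]'

```text
time_s: 6.12
eef_pos: [0.4413, 0.0946, 0.1334]
ee_rot: [0.358, 0.934, 0.0, -0.0]
wrist_force: [0.4, -0.3, -0.1]
grip_width: -0.0
gripper_force: 0.0
```

Emit:
send_rows --series '[{"travel": [0,0,0.1],"twist": 0},{"travel": [0,0,0.1],"twist": 0}]'

```text
time_s: 6.28
eef_pos: [0.4413, 0.0946, 0.1323]
ee_rot: [0.358, 0.934, 0.0, -0.0]
wrist_force: [-0.1, 0.1, -0.7]
grip_width: -0.003
gripper_force: 0.0
```

```bash
python3 - <<'E'
from h import *
s,R,p=loc(); a=vision.snapshot("side"); w=vision.snapshot("wrist"); print(p,proj("side",p))
u,v=np.array([276,210]); A=cv2.resize(a[v-35:v+25,u-40:u+40],(520,390),interpolation=cv2.INTER_CUBIC)
B=cv2.resize(w[215:315,205:345],(270,193),interpolation=cv2.INTER_CUBIC)
c=np.zeros((390,790,3),np.uint8); c[:,:520]=A; c[:193,520:]=B; cv2.imwrite("pics/s3.png",c)
E
```

```text
[0.44125015 0.0945637  0.1323436 ] [276.55464711 219.63112356]
```

View pics/s3.png

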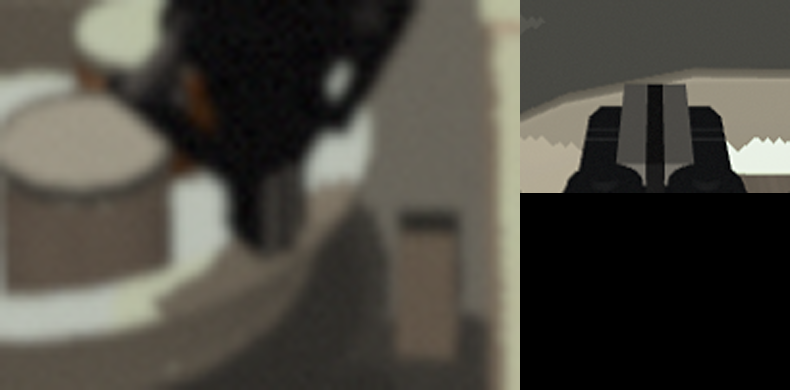

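Emit:
send_rows --series '[{"travel": [0,0,0.1],"twist": 0},{"travel": [0,0,0.1],"twist": 0}]'

```text
time_s: 6.55
eef_pos: [0.4413, 0.0946, 0.1314]
ee_rot: [0.358, 0.934, 0.0, -0.0]
wrist_force: [-0.3, 0.3, 0.1]
grip_width: -0.0
gripper_force: 0.0
```

Emit:
send_rows --series '[{"travel": [0,0,0.1],"twist": 0},{"travel": [0,0,0.1],"twist": 0}]'

```text
time_s: 6.72
eef_pos: [0.4412, 0.0946, 0.1303]
ee_rot: [0.358, 0.934, 0.0, -0.0]
wrist_force: [-0.1, -0.3, -0.2]
grip_width: -0.002
gripper_force: 0.0
```

Emit:
send_rows --series '[{"travel": [0,0,0.1],"twist": 0},{"travel": [0,0,0.1],"twist": 0}]'

```text
time_s: 6.88
eef_pos: [0.4412, 0.0946, 0.1293]
ee_rot: [0.358, 0.934, 0.0, -0.0]
wrist_force: [-0.9, 0.4, -0.4]
grip_width: 0.0
gripper_force: 0.0
```

Emit:
send_rows --series '[{"travel": [0,0,0.1],"twist": 0},{"travel": [0,0,0.1],"twist": 0}]'

```text
time_s: 7.05
eef_pos: [0.4412, 0.0946, 0.1283]
ee_rot: [0.358, 0.934, -0.0, -0.0]
wrist_force: [0.2, 0.2, 0.9]
grip_width: 0.002
gripper_force: 0.0
```

Emit:
send_rows --series '[{"travel": [0,0,0.1],"twist": 0},{"travel": [0,0,0.1],"twist": 0}]'

```text
time_s: 7.22
eef_pos: [0.4413, 0.0946, 0.1274]
ee_rot: [0.358, 0.934, 0.0, -0.0]
wrist_force: [0.5, 0.3, 0.0]
grip_width: -0.0
gripper_force: 0.1
```

Emit:
send_rows --series '[{"travel": [0,0,0.1],"twist": 0},{"travel": [0,0,0.1],"twist": 0}]'

```text
time_s: 7.38
eef_pos: [0.4414, 0.0947, 0.1266]
ee_rot: [0.358, 0.934, 0.0, 0.0]
wrist_force: [-1.0, 0.4, 3.0]
grip_width: -0.002
gripper_force: 1.1
```

Contact is felt at TCP z ≈ 0.127 (3 N), so now I'll flick.

Emit:
send_rows --series '[{"travel": [0,0,0.07],"twist": 0},{"travel": [0.05,0.3,0.08],"twist": 0},{"travel": [0.1,0.9,0.08],"twist": 0},{"travel": [0.2,1.8,0.08],"twist": 0},{"travel": [0.2,2.8,0.08],"twist": 0},{"travel": [0.1,3.9,0.08],"twist": 0},{"travel": [0,5.0,0.06],"twist": 0},{"travel": [-0.2,6.1,-0.7],"twist": 0},{"travel": [-0.3,6.9,-1.7],"twist": 0},{"travel": [-0.3,7.0,-1.7],"twist": 0}]'

```text
time_s: 8.22
eef_pos: [0.493, 0.1463, 0.1444]
ee_rot: [0.358, 0.934, 0.001, 0.001]
wrist_force: [0.7, 1.1, 0.2]
grip_width: 0.001
gripper_force: 0.0
```

```bash
python3 tr.py 5
```

```text
8.217 ang -32.7 left cw 139.0 r 0.066 n 509.0
8.267 ang -35.7 left cw 136.0 r 0.0658 n 509.0
8.317 ang -38.6 left cw 133.1 r 0.066 n 513.0
8.367 ang -41.6 left cw 130.1 r 0.0661 n 510.0
8.417 ang -44.3 left cw 127.4 r 0.0661 n 509.0
[0.48946114 0.14444358 0.14256558] [1.25575569e-01 4.62015527e-02 7.88873147e-05] [-1.13617384  0.28834994 -0.32530942]
```

Emit:
send_rows --series '[{"travel": [-0.2,0,0.3],"twist": 0},{"travel": [-0.3,0,0.6],"twist": 0},{"travel": [-0.4,0,0.9],"twist": 0},{"travel": [-0.4,0,1.1],"twist": 0},{"travel": [-0.4,0,1.1],"twist": 0},{"travel": [-0.4,0,1.1],"twist": 0},{"travel": [-0.4,0,1.1],"twist": 0},{"travel": [-0.4,0,1.1],"twist": 0}]'

```text
time_s: 9.13
eef_pos: [0.4935, 0.142, 0.1327]
ee_rot: [0.358, 0.934, 0.0, 0.0]
wrist_force: [-0.4, -0.6, 1.6]
grip_width: 0.001
gripper_force: 0.0
```

```bash
python3 tr.py 4
```

```text
9.133 ang -83.1 left cw 88.6 r 0.0661 n 506.0
9.183 ang -85.7 left cw 86.0 r 0.066 n 502.0
9.233 ang -88.5 left cw 83.2 r 0.0658 n 505.0
9.283 ang -91.2 left cw 80.5 r 0.0657 n 507.0
[0.49344916 0.14196963 0.13263641] [ 1.20955329e-01  4.70327716e-02 -3.28437238e-06] [-0.67280994 -0.99020447 -0.14012576]
```

Emit:
send_rows --series '[{"travel": [0,0,0.1],"twist": 0},{"travel": [0,0,0.2],"twist": 0},{"travel": [0,0,0.25],"twist": 0},{"travel": [0,0,0.25],"twist": 0},{"travel": [0,0,0.25],"twist": 0},{"travel": [0,0,0.25],"twist": 0},{"travel": [0,0,0.25],"twist": 0},{"travel": [0,0,0.25],"twist": 0},{"travel": [0,0,0.25],"twist": 0}]'

```text
time_s: 10.08
eef_pos: [0.4934, 0.1419, 0.13]
ee_rot: [0.358, 0.934, 0.0, 0.0]
wrist_force: [-0.3, 0.2, 0.2]
grip_width: -0.003
gripper_force: 0.0
```

```bash
python3 tr.py 3
```

```text
10.083 ang -130.5 left cw 41.2 r 0.0666 n 509.0
10.133 ang -132.9 left cw 38.8 r 0.0665 n 511.0
10.183 ang -135.1 left cw 36.6 r 0.0669 n 514.0
[0.49337208 0.14192221 0.1300253 ] [1.20984267e-01 4.69372770e-02 9.83138665e-06] [-0.32299734  0.4888858  -0.10578816]
```

Emit:
send_rows --series '[{"travel": [0,0,0],"twist": 0},{"travel": [0,0,0],"twist": 0},{"travel": [0,0,0],"twist": 0},{"travel": [0,0,0],"twist": 0},{"travel": [0,0,0],"twist": 0},{"travel": [0,0,0],"twist": 0},{"travel": [0,0,0.3],"twist": 0},{"travel": [0,0,0.5],"twist": 0},{"travel": [0,0,0.55],"twist": 0},{"travel": [0,0,0.55],"twist": 0}]'

```text
time_s: 11.07
eef_pos: [0.4942, 0.1422, 0.1252]
ee_rot: [0.358, 0.934, 0.001, 0.001]
wrist_force: [0.0, -0.3, 5.7]
grip_width: -0.003
gripper_force: 2.9
```

```bash
python3 tr.py 3
```

```text
11.067 ang -164.0 left cw 7.7 r 0.0677 n 517.0
11.117 ang -164.0 left cw 7.7 r 0.0675 n 517.0
11.167 ang -164.0 left cw 7.7 r 0.0676 n 516.0
[0.49423583 0.14221327 0.1253496 ] [ 1.20531559e-01  4.77450659e-02 -3.39533713e-05] [-1.03314028 -0.46446349  4.5087864 ]
```

It stopped about 9 mm beside the line, inside the 16 mm limit. I'll lift straight off and back away.

Emit:
send_rows --series '[{"travel": [0,0,0],"twist": 0},{"travel": [0,0,-0.3],"twist": 0},{"travel": [0,0,-1.2],"twist": 0},{"travel": [0,0,-3],"twist": 0},{"travel": [0,0,-5.5],"twist": 0},{"travel": [0,0,-8],"twist": 0},{"travel": [2,0,-10],"twist": 0},{"travel": [5,-0.5,-10.5],"twist": 0},{"travel": [7,-1,-10.5],"twist": 0},{"travel": [7,-1,-10.5],"twist": 0}]'

```text
time_s: 12.05
eef_pos: [0.4317, 0.1827, 0.2307]
ee_rot: [0.357, 0.934, 0.0, -0.001]
wrist_force: [-0.7, -1.1, -0.5]
grip_width: 0.003
gripper_force: 0.0
```

```bash
python3 tr.py 3; python3 - <<'E'
from h import *
im=vision.snapshot("top")
cv2.imwrite("pics/end.png",cv2.resize(im[110:260,150:410],None,fx=3,fy=3,interpolation=cv2.INTER_CUBIC))
E
```

```text
12.05 ang -161.5 left cw 10.2 r 0.0673 n 517.0
12.1 ang -161.3 left cw 10.4 r 0.0672 n 517.0
12.15 ang -161.2 left cw 10.5 r 0.0673 n 524.0
[0.4347619  0.18122518 0.22964227] [ 1.90827965e-01  3.70113116e-02 -7.26133613e-05] [ 0.24300673 -0.30036543  0.44450361]
```

View pics/end.png

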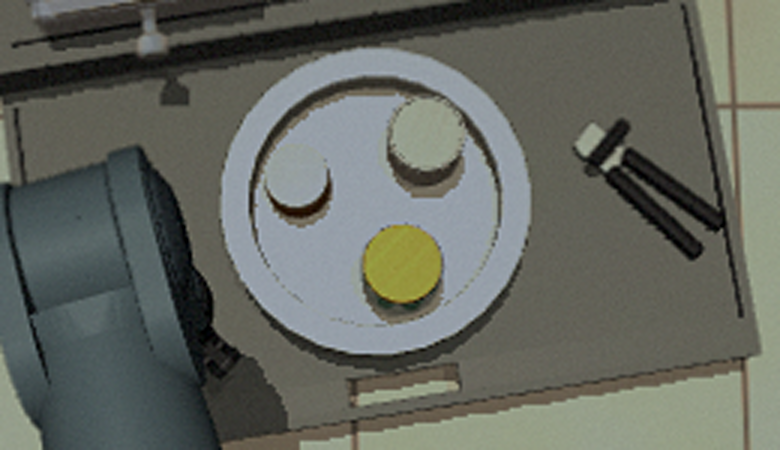

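```bash
python3 tr.py 12
```

```text
12.25 ang -161.1 left cw 10.6 r 0.0672 n 523.0
12.3 ang -161.2 left cw 10.5 r 0.0672 n 520.0
12.35 ang -161.2 left cw 10.5 r 0.0674 n 523.0
12.4 ang -161.1 left cw 10.6 r 0.0672 n 522.0
12.45 ang -161.0 left cw 10.7 r 0.0672 n 526.0
12.5 ang -161.1 left cw 10.6 r 0.0673 n 526.0
12.55 ang -161.1 left cw 10.6 r 0.0673 n 523.0
12.6 ang -161.2 left cw 10.5 r 0.0673 n 523.0
12.65 ang -161.1 left cw 10.6 r 0.0673 n 525.0
12.7 ang -161.1 left cw 10.6 r 0.0673 n 523.0
12.75 ang -161.1 left cw 10.6 r 0.0673 n 523.0
12.8 ang -161.0 left cw 10.7 r 0.0672 n 524.0
[0.43464889 0.18128891 0.22947718] [1.90970091e-01 3.69031624e-02 1.92981622e-05] [-0.20493472 -0.03074027  0.44998795]
```

```bash
python3 - <<'E'
from h import *
im=cv2.imread("pics/top0.png"); g=cv2.cvtColor(im,cv2.COLOR_BGR2GRAY).astype(float)
def fit(f0,f1,us,z,h=6,sgn=1):
    Q=[]
    for u in us:
        v0=f0+(f1)*u; vs=np.arange(int(v0-h),int(v0+h)); d=sgn*np.diff(cv2.GaussianBlur(g,(5,3),0)[vs[0]:vs[-1]+2,u]); i=d.argmax(); 
        if 0<i<len(d)-1: i=i+.5*(d[i-1]-d[i+1])/(d[i-1]-2*d[i]+d[i+1])
        Q.append(plane("top",u,vs[0]+i+.5,z)[:2])
    Q=np.array(Q); 
    for _ in range(5):
        c=np.polyfit(Q[:,1],Q[:,0],1); e=Q[:,0]-np.polyval(c,Q[:,1]); Q=Q[abs(e)<2*e.std()+1e-4]
    return np.degrees(np.arctan(-c[0])),len(Q),e.std()
k=(228-266)/(402-170)
print("front edge",fit(266-k*170,k,range(180,395,3),.08))
k=(99-137)/(383-147)
print("step top edge",fit(137-k*147,k,range(240,380,3),.15,8,-1))
k=(34-68)/(372-137)
print("back edge",fit(68-k*137,k,range(145,285,3),.15))
m=((g>95)*255).astype(np.uint8); q=np.zeros_like(m); q[230:246,262:308]=m[230:246,262:308]
n,l,st,ce=cv2.connectedComponentsWithStats(q); i=1+st[1:,4].argmax(); ys,xs=np.where(l==i); r=cv2.minAreaRect(np.c_[xs,ys].astype(np.float32)); print("slot",ce[i],r)
for p in(ce[i],r[0]):
    S=plane("top",*p,.08)[:2]; d=S-C; print(S,np.hypot(*d),np.degrees(np.arctan2(-d[1],-d[0])))
# lid by circle fit at the end
t=vision.snapshot("top"); h=cv2.cvtColor(t,cv2.COLOR_BGR2HSV); mm=cv2.inRange(h,(20,140,80),(36,255,255)); mm[:90]=0;mm[260:]=0;mm[:,:215]=0;mm[:,335:]=0
print(cv2.minEnclosingCircle(np.argwhere(mm)[:,::-1].astype(np.float32)), lid(t), plane("top",*lid(t)[:2],.199))
E
```

```text
front edge (np.float64(8.147287118162804), 66, np.float64(0.0007752421703479629))
step top edge (np.float64(8.186036322441046), 42, np.float64(0.00025527081862624805))
back edge (np.float64(5.093625313783851), 40, np.float64(0.0028872336708083935))
slot [285.06338028 240.46478873] ((285.3073425292969, 240.3052978515625), (4.394814491271973, 33.69358444213867), 80.83765411376953)
[0.38542259 0.00081526] 0.16838659573621007 8.636134129289953
[3.85845655e-01 1.44400085e-04] 0.16807063626153784 8.883895434278267
((283.6574401855469, 197.69825744628906), 12.975677490234375) (283.65714285714284, 197.53333333333333, 525.0) [0.48826362 0.00425824 0.199     ]
```

```bash
python3 - <<'E'
import numpy as np
d=np.array([(4.9,.0658),(-32.7,.066),(-35.7,.0658),(-38.6,.066),(-41.6,.0661),(-44.3,.0661),(-83.1,.0661),(-85.7,.066),(-88.5,.0658),(-91.2,.0657),(-130.5,.0666),(-132.9,.0665),(-135.1,.0669),(-164,.0676),(-161.1,.0673)])
a=np.radians(d[:,0]);P=np.c_[np.cos(a),np.sin(a)]*d[:,1:]
s=np.linalg.lstsq(np.c_[2*P,np.ones(len(P))],(P**2).sum(1),rcond=None)[0];print(s[:2],np.sqrt(s[2]+s[:2]@s[:2]))
n=np.array([-np.sin(np.radians(8.17)),np.cos(np.radians(8.17))]);print((P[-1]-s[:2])@n, P[-1]@n)
E
```

```text
[-0.00068664  0.00080418] 0.06686964886932162
-0.013423582989553753 -0.01252998700491657
```

```bash
python3 -c "
from bench import manip
print(manip.close_job())"
```

```text
the job is handed in; nothing more can be done
None
```

I flicked the turntable, let it coast, and braked it about 9 mm beside the slot line; as I lifted off it crept to about 13 mm, still inside the 16 mm limit. I handed the job in with the tray at rest and the hand clear; no verdict came back.

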